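# Make up the two stacked repair kits

### The job

Make up two kits for the next vacuum-cleaner repair from the parts on the bare white front of the worktop. In the rectangular tray stack the white housing, then the filter on it, then the wheel on top, so that they come off in the order of use; in the round tray set the wire spool on end and the small tin on top of it. Centre each thing on what is below it, housing and filter lying lengthwise along their tray, leave both stacks standing, and do not disturb the roll of black tape and the screwdriver that lie among them.

Things in the scene. Friction and masses are not known exactly. Their poses are not given: they have to be found in the camera images.
- white_box: plain white plastic housing, a flat closed box 66 x 89 x 21 mm (x, y, z; long along its y). Loose; its origin is the centre of its underside, z up.
- filter: rectangular cartridge filter, black frame with white pleats, 54 x 94 x 18 mm (x, y, z; long along its y). Loose; its origin is the centre of its underside, z up.
- wheel: black solid drive wheel lying flat, 65 mm across, 19 mm thick, with a small grey hub showing 2 mm proud in the middle of its top (it is not the tape roll, which has an open hole). Loose; its origin is the centre of its underside, z up.
- spool: small wire spool standing on end: white wire between two dark flanges 52 mm across, 38 mm high, flat on top; the one on the bare white front of the worktop (other spools stand at the back, on and beside the green mat). Loose; its origin is the centre of its underside, z up.
- tin: low round white tin with a green mark on its lid, 50 mm across, 19 mm high. Loose; its origin is the centre of its underside, z up.
- kit_tray: shallow rectangular metal tray fixed to the worktop, 100 x 130 mm outside (x, y; long along its y), rim 9 mm high, walls and floor 3 mm thick. Origin: centre of its underside, on the worktop; the inner floor is 3 mm above it.
- round_tray: shallow round metal tray fixed to the worktop, 110 mm across at its 9 mm high rim, walls and floor 3 mm thick. Origin: centre of its underside, on the worktop; the inner floor is 3 mm above it.
- tape_roll: bystander: roll of black tape lying flat, 59 mm across, 18 mm high, with an open white-lined hole in the middle; not part of a kit, stays where it is. Loose; its origin is the centre of its underside, z up.
- driver: bystander: small screwdriver with a blue handle lying on the worktop, 16 x 134 x 15 mm (long along its y); stays where it is. Loose; its origin is the centre of its underside, z up.
Mind the look-alikes: they are no part of the job. Of the things that look like the tin, the larger one is meant.

How it is judged:
By the outcome, as a careful person would: the job done as asked, in the order asked, and still so for the second after the job is handed in, with the robot touching nothing.
It also fails if it takes over 134 s, if anything falls off the work surface, if the arm or the gripper's body presses on something with over 40 N, if the wrist force passes 120 N, or if a joint passes its speed limit or range.

### The arm

A 7-joint arm with a two-finger parallel gripper is mounted at the origin on a cart in front of the work surface, level with it; the furniture and walls round the work are solid. World frame = base frame: x ahead of the robot, y to its left, z up, the work surface at z = 0. Lengths are in m, angles in rad, forces in N, time in s.
With the tool pointing down it reaches from about 0.4 to 0.875 m from the base axis. Payload 19.3 kg.
Tool frame: the origin (TCP) lies at the very end of the fingers, on their centre line; the grasp point (between the pads) lies 19 mm behind it; z points along the fingers, y is the line along which they close (so a half turn about z gives the same grasp; the last joint's range is limited). The gripper opens to 85 mm and grips with 20 to 120 N. Pads are 22 mm wide; open, the fingers measure 114 mm over their backs; the gripper's body (76 mm by 85 mm) begins 54 mm behind the grasp point. The pads swing forward as they close: fully open they stand 13 mm farther back than shut.
Start: joints at [1.249, 0.521, -0.036, 1.599, 0.021, 1.021, -0.113], TCP at [0.156, -0.605, 0.204] pointing down, gripper open.
Joint ranges: [-2.91, 2.91], [-0.3, 2.13], [-1.5, 1.42], [0.17, 2.43], [-1.26, 4.41], [0.16, 1.93], [-2.52, 2.52]. Speed limits (rad/s): [1.89, 1.89, 2.39, 2.39, 3.01, 3.01, 3.01].

### API

Orientations are given as [roll, pitch, yaw] about the fixed x, y, z axes, in that order (R = Rz(yaw) Ry(pitch) Rx(roll)).
In Python, from workcell import bot, grab_frame, calibration, job gives the robot as it stands.
- The arm moves only by the shell command python3 -m creep 'ROWS' [FORCE]. ROWS is a JSON list of rows, 1 to 5 of them, each of 7 numbers: the finger opening in m, then dx, dy, dz in m, then a rotation vector rx, ry, rz in rad; each row is the pose to reach, as a shift and turn from the pose commanded when the command began, along the tool's axes at that moment; what a row does not reach only later rows make up. A row lasts 1/8 s, in which the tool goes at most 0.0625 m and 0.188 rad, less where a joint would pass 70% of its speed; a pose out of reach is approached as far as the arm can. The fingers move at their own pace and stop on an object; FORCE is the grip in N (left out, the last holds). Time passes only in rows, so rows that do not move let the fingers close. It prints the time, the measured TCP pose, the force, the opening and the grip force at its end.
- bot.observe(): the state, without advancing time (a new reading comes with each control period).
- grab_frame(name): name is "scene" or "top" or "wrist"; returns (picture, depth): 384x512x3 uint8, blue, green, red; 384x512 float32, m along the optical axis (not along the pixel's ray), 0 where there is no reading.
- calibration(name): a dict with "vfov" (degrees; the focal length in pixels is half the picture's height over the tangent of half this angle, whatever the lens; pixels are square), "cx", "cy" (the principal point, pixels), "dist_coeffs" ([k1, k2, p1, p2, k3] as OpenCV has them; the pictures are not rectified), "eye" and "attitude" of the camera in the world. Camera axes: x right, y down, z forward; pixel columns grow to the right and rows downward; lengths in m; the calibration is good to about 2 mm. A picture is of the moment at which its call begins: read the wrist's pose just before it. calibration takes no time and is no camera call; for the wrist camera it gives the pose at the moment of the call.
- job.job_done(): hands the job in; it is judged then, once.
The state is a dict: "clock": time; "qpos": joint angles; "qd": joint speeds; "joint_efforts": joint torques, N m; "position": TCP position; "tool_rot": TCP orientation; "force": force on the tool from outside, world axes, zero at the start; "moment": the same for the moment, N m; "grip_width": finger opening in m; "finger_force": force on a finger pad.
Only numpy, scipy, OpenCV 4.12 (cv2) and the standard library are available. Lean on these libraries where they do the work, as an engineer would, in place of code of your own. Each camera call takes 0.05 s, during which the arm holds its last target. There are 200 camera calls.

## Working session

There is one attempt and no reset: what is moved stays moved. The work goes in short steps, Python scripts to look and compute and a shell command to move; the robot and the scene stay as the last step left them, time stands still between calls to the robot, and variables do not carry over. Pictures are saved under pics/ and viewed, at most 14 in all, crops included, and the job is handed in when it is done.

```bash
ls; mkdir -p pics; cat > h.py <<'E'
import numpy as np, cv2
from scipy.spatial.transform import Rotation as R
from workcell import bot, grab_frame, calibration, job
def K(c,shape=(384,512)):
    f=shape[0]/2/np.tan(np.radians(c["vfov"])/2)
    return np.array([[f,0,c["cx"]],[0,f,c["cy"]],[0,0,1]])
E
python3 - <<'E'
from h import *
for n in("scene","top","wrist"):
    c=calibration(n);print(n,c)
    im,d=grab_frame(n);cv2.imwrite(f"pics/{n}0.png",im);np.save(f"pics/{n}0.npy",d)
print(bot.observe())
E
```

```text
pics
scene {'vfov': 43.480479873666006, 'cx': 246.46998358527998, 'cy': 190.78040127632443, 'dist_coeffs': array([-0.0265862,  0.       ,  0.       ,  0.       ,  0.       ]), 'eye': array([ 0.11350984, -0.18654154,  0.92317305]), 'attitude': array([-2.61108854, -0.0053934 , -1.1034571 ])}
top {'vfov': 52.722874374192585, 'cx': 256.4488621392455, 'cy': 189.55094091923903, 'dist_coeffs': array([-0.01573582,  0.        ,  0.        ,  0.        ,  0.        ]), 'eye': array([0.50182886, 0.01509796, 0.89239405]), 'attitude': array([-3.06015848, -0.00665024, -1.54179149])}
wrist {'vfov': 63.831079615255085, 'cx': 254.49104446805396, 'cy': 195.41806189434288, 'dist_coeffs': array([-0.03862231,  0.        ,  0.        ,  0.        ,  0.        ]), 'eye': array([ 0.23551624, -0.58531706,  0.37318344]), 'attitude': array([ 2.81902734e+00,  6.36011063e-04, -1.31819803e+00])}
{'clock': 0.15, 'qpos': array([ 1.24881692,  0.52188597, -0.03629195,  1.59986972,  0.02118205,
        1.02109265, -0.11280686]), 'qd': array([ 0.00052062, -0.00136985,  0.0006033 , -0.0037612 ,  0.0008328 ,
        0.00020307, -0.00060005]), 'joint_efforts': array([ 2.91107492e-03, -9.27380133e+01,  1.98075570e+00, -3.70049465e+01,
        1.79182249e-02,  6.53576892e-03,  7.31844648e-05]), 'position': array([ 0.15559097, -0.60503984,  0.20395545]), 'tool_rot': array([-3.14072333e+00,  6.06014946e-05,  2.51719976e-01]), 'force': array([ 0.17496706, -0.75174299,  0.01214073]), 'moment': array([ 0.03486275, -0.02376313,  0.04786633]), 'finger_force': 0.0, 'grip_width': 0.08535414368631393}
```

View pics/top0.png

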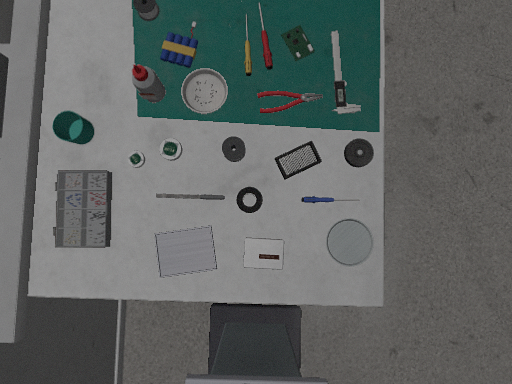

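View pics/scene0.png

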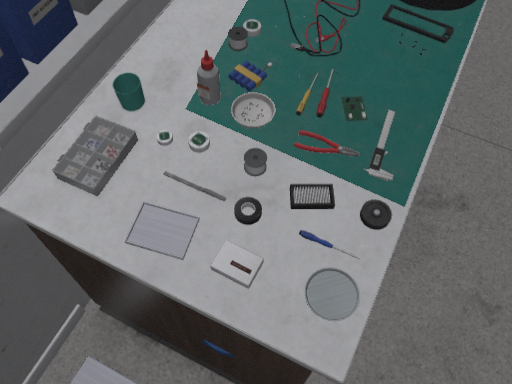

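Top view: large tin (171,149) with the smaller look-alike at (137,159). The front spool is at (233,149), with others at the back at (147,8). The wheel, with its hub, is at (359,152) and the open-holed tape at (249,200). The filter is at (298,160), the housing at (264,253), the kit tray at (186,251), the round tray at (350,242) and the blue driver at (330,200). Next I'll check the choices in a close crop and measure them.

```bash
cat >> h.py <<'E'
def cloud(n,im,d,c=None):
    c=c or calibration(n);k=K(c);v,u=np.mgrid[0:384,0:512]
    p=cv2.undistortPoints(np.stack([u,v],-1).reshape(-1,1,2).astype(np.float32),k,c["dist_coeffs"]).reshape(384,512,2)
    P=np.dstack([p*d[...,None],d])
    W=P@R.from_euler("xyz",c["attitude"]).as_matrix().T+c["eye"]
    W[d==0]=np.nan
    return W
E
cat > seg.py <<'E'
from h import *
def seg(n,im,d,zlo=.004,c=None,minn=25):
    W=cloud(n,im,d,c);z=W[...,2]
    ok=np.isfinite(z)&(z<.12)&(W[...,0]>.15)&(W[...,0]<.9)
    fl=ok&(abs(z)<.02);print("table z",np.median(z[fl]))
    m=(ok&(z>zlo)).astype(np.uint8)
    nl,L,st,ce=cv2.connectedComponentsWithStats(m,connectivity=4)
    for i in range(1,nl):
        if st[i,4]<minn: continue
        q=L==i;zz=z[q];t=np.percentile(zz,90);top=q&(z>t-.005)
        xy=W[top][:,:2].astype(np.float32)
        (cx,cy),(a,b),an=cv2.minAreaRect(xy)
        (ex,ey),r=cv2.minEnclosingCircle(xy)
        print(i,"px",ce[i].round(),"n",st[i,4],"ztop %.4f rect c %.4f %.4f size %.3f %.3f ang %.1f | circ %.4f %.4f d %.3f"%(t,cx,cy,a,b,an,ex,ey,2*r))
E
python3 - <<'E'
from seg import *
for n in("top",):
    im=cv2.imread(f"pics/{n}0.png");d=np.load(f"pics/{n}0.npy");seg(n,im,d)
cv2.imwrite("pics/crop1.png",cv2.resize(im[130:285,120:385],None,fx=3,fy=3,interpolation=cv2.INTER_CUBIC))
E
```

```text
table z 0.0011301779059683104
1 px [178.  55.] n 538 ztop 0.0221 rect c 0.8869 0.2056 size 0.075 0.042 ang 76.7 | circ 0.8876 0.2048 d 0.084
8 px [248.  63.] n 168 ztop 0.0198 rect c 0.8711 0.0397 size 0.058 0.014 ang 1.8 | circ 0.8710 0.0420 d 0.058
9 px [268.  59.] n 145 ztop 0.0223 rect c 0.8798 -0.0061 size 0.041 0.017 ang 11.7 | circ 0.8796 -0.0055 d 0.042
34 px [297.  56.] n 28 ztop 0.0117 rect c 0.8959 -0.0787 size 0.011 0.007 ang 37.8 | circ 0.8958 -0.0787 d 0.013
48 px [341.  90.] n 698 ztop 0.0146 rect c 0.8298 -0.1925 size 0.142 0.061 ang 1.6 | circ 0.8303 -0.1873 d 0.147
279 px [150.  86.] n 709 ztop 0.1021 rect c 0.7962 0.2569 size 0.041 0.044 ang 37.9 | circ 0.7989 0.2582 d 0.048
301 px [204.  90.] n 1442 ztop 0.0215 rect c 0.7987 0.1389 size 0.107 0.106 ang 2.7 | circ 0.7994 0.1391 d 0.109
729 px [288.  99.] n 626 ztop 0.0141 rect c 0.7901 -0.0609 size 0.051 0.149 ang 10.6 | circ 0.7914 -0.0592 d 0.153
1034 px [ 72. 127.] n 1007 ztop 0.0693 rect c 0.6966 0.4230 size 0.067 0.064 ang 65.7 | circ 0.6964 0.4228 d 0.068
1460 px [233. 148.] n 427 ztop 0.0403 rect c 0.6649 0.
[... 1071 characters left out ...]
-0.1421 d 0.100
1705 px [350. 242.] n 559 ztop 0.0108 rect c 0.4612 -0.2032 size 0.108 0.108 ang 1.0 | circ 0.4612 -0.2030 d 0.110
1738 px [185. 250.] n 443 ztop 0.0110 rect c 0.4298 0.1688 size 0.100 0.131 ang 9.8 | circ 0.4287 0.1690 d 0.162
1840 px [360. 240.] n 27 ztop 0.0066 rect c 0.4660 -0.2282 size 0.014 0.014 ang 1.4 | circ 0.4671 -0.2282 d 0.018
1852 px [263. 253.] n 1180 ztop 0.0235 rect c 0.4312 -0.0084 size 0.088 0.066 ang 88.5 | circ 0.4317 -0.0084 d 0.106
2038 px [180. 258.] n 39 ztop 0.0065 rect c 0.4133 0.1790 size 0.014 0.027 ang 54.0 | circ 0.4129 0.1784 d 0.029
2316 px [  4. 358.] n 319 ztop 0.0369 rect c 0.1874 0.5502 size 0.075 0.005 ang 2.3 | circ 0.1874 0.5510 d 0.075
```

View pics/crop1.png

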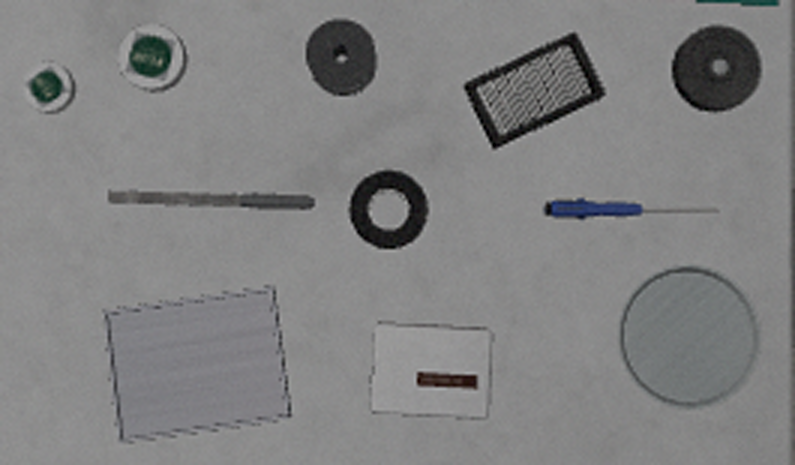

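The crop confirms the choices: the larger tin, the spool with its wire-hole flange, the wheel with its grey hub, and the tape with its open hole. All the measured sizes match the given ones to within about 2 mm.

```bash
cat > go.py <<'E'
# usage: go.py x y z yaw_deg -> shift and turn in tool axes
import sys
from h import *
s=bot.observe();x,y,z,w=map(float,sys.argv[1:])
A=R.from_euler("xyz",s["tool_rot"]);B=R.from_euler("xyz",[np.pi,0,np.radians(w)])
d=A.inv().apply(np.array([x,y,z])-s["position"])
print("d",d.round(4),"|d| %.3f"%np.linalg.norm(d),"rv",(A.inv()*B).as_rotvec().round(4),"t %.2f"%s["clock"],"q7 %.2f"%s["qpos"][6],"grip",round(s["grip_width"],4),round(s["finger_force"],1))
E
python3 go.py .4312 -.0084 .2 88.5
```

```text
d [ 0.4155 -0.5092  0.0044] |d| 0.657 rv [-8.0000e-04 -5.0000e-04 -1.2929e+00] t 0.15 q7 -0.11 grip 0.0854 0.0
```

```bash
python3 -m creep '[[0.085,0.04,-0.05,0,0,0,-0.18],[0.085,0.08,-0.1,0,0,0,-0.36],[0.085,0.12,-0.145,0,0,0,-0.54],[0.085,0.16,-0.195,0,0,0,-0.72],[0.085,0.2,-0.24,0,0,0,-0.9]]' 40; python3 go.py .4312 -.0084 .12 88.5
```

```text
clock: 0.78
position: [0.29, -0.3212, 0.2045]
tool_rot: [3.141, 0.0, 1.157]
force: [2.5, -0.2, 0.6]
grip_width: 0.0851
finger_force: 0.0
d [0.3432 0.0037 0.0844] |d| 0.353 rv [ 1.000e-04  4.000e-04 -3.872e-01] t 0.78 q7 0.18 grip 0.0851 0.0
```

```bash
python3 -m creep '[[0.085,0.06,0,0.01,0,0,-0.1],[0.085,0.12,0,0.02,0,0,-0.2],[0.085,0.18,0,0.03,0,0,-0.3],[0.085,0.24,0,0.04,0,0,-0.37],[0.085,0.3,0,0.05,0,0,-0.37]]'; python3 -m creep '[[0.085,0,0,0,0,0,0]]';  python3 go.py .4312 -.0084 .10 88.5
```

```text
clock: 1.4
position: [0.4122, -0.0473, 0.1542]
tool_rot: [3.141, 0.0, 1.522]
force: [1.4, -0.8, -0.4]
grip_width: 0.0849
finger_force: 0.0
clock: 1.52
position: [0.4127, -0.0447, 0.154]
tool_rot: [-3.142, -0.002, 1.529]
force: [-0.4, -1.4, 0.5]
grip_width: 0.0849
finger_force: 0.0
d [0.037  0.0169 0.054 ] |d| 0.068 rv [-0.0001 -0.0017 -0.016 ] t 1.52 q7 -0.33 grip 0.0849 0.0
```

```bash
python3 -m creep '[[0.085,0.037,0.017,0.03,0,0,-0.016],[0.085,0.037,0.017,0.054,0,0,-0.016],[0.085,0.037,0.017,0.054,0,0,-0.016],[0.085,0.037,0.017,0.054,0,0,-0.016]]'; python3 - <<'E'
from seg import *
c=calibration("wrist");im,d=grab_frame("wrist");cv2.imwrite("pics/w1.png",im);seg("wrist",im,d,.006,c,300)
E
python3 go.py .4312 -.0084 .003 88.5
```

```text
clock: 2.02
position: [0.4306, -0.0136, 0.1011]
tool_rot: [3.141, 0.0, 1.537]
force: [-0.0, 0.1, 1.4]
grip_width: 0.0855
finger_force: 0.0
table z 4.617031851228415e-06
1 px [256.  32.] n 914 ztop 0.0095 rect c 0.4399 0.1244 size 0.101 0.040 ang 9.0 | circ 0.4395 0.1245 d 0.107
2 px [409.  31.] n 836 ztop 0.0109 rect c 0.5560 0.1090 size 0.046 0.011 ang 89.7 | circ 0.5551 0.1091 d 0.047
8 px [398. 136.] n 3620 ztop 0.0186 rect c 0.5526 0.0284 size 0.059 0.059 ang 48.1 | circ 0.5525 0.0283 d 0.060
10 px [256. 181.] n 7802 ztop 0.0216 rect c 0.4333 -0.0076 size 0.088 0.066 ang 88.4 | circ 0.4335 -0.0073 d 0.107
11 px [480. 245.] n 5274 ztop 0.0179 rect c 0.6476 -0.0803 size 0.055 0.096 ang 27.3 | circ 0.6470 -0.0800 d 0.106
15 px [298. 333.] n 506 ztop 0.0094 rect c 0.4687 -0.1817 size 0.070 0.109 ang 76.9 | circ 0.4641 -0.2009 d 0.110
d [0.0052 0.0001 0.0983] |d| 0.098 rv [ 0.0011  0.0003 -0.008 ] t 2.08 q7 -0.51 grip 0.0851 0.0
```

View pics/w1.png

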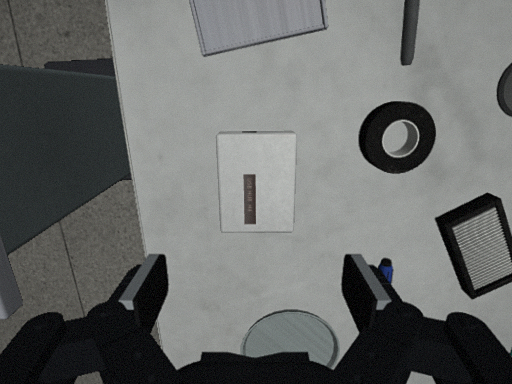

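The wrist view shows the housing centred between the fingers at (256,181). Measured there, it's at (0.433, -0.0075) with its top at 21.6 mm, so the top camera reads about (−2, −1) mm low. I'll correct for that.

```bash
python3 -m creep '[[0.085,0.006,0.002,0.05,0,0,-0.008],[0.085,0.006,0.002,0.08,0,0,-0.008],[0.085,0.006,0.002,0.08,0,0,-0.008]]'; python3 go.py .4333 -.0075 .003 88.4
```

```text
clock: 2.45
position: [0.432, -0.0072, 0.02]
tool_rot: [-3.14, 0.0, 1.546]
force: [0.1, -0.0, 1.1]
grip_width: 0.0853
finger_force: 0.0
d [-0.0003  0.0013  0.017 ] |d| 0.017 rv [-0.0019  0.0004  0.0028] t 2.45 q7 -0.66 grip 0.0853 0.0
```

```bash
python3 -m creep '[[0.085,0,0.001,0.017,0,0,0],[0.085,0,0.001,0.017,0,0,0],[0.06,0,0.001,0.017,0,0,0],[0.06,0,0.001,0.017,0,0,0],[0.06,0,0.001,0.017,0,0,0]]' 40; python3 -m creep '[[0.06,0,0,0,0,0,0],[0.06,0,0,0,0,0,0]]';python3 -m creep '[[0.06,0,0,-0.03,0,0,0],[0.06,0,0,-0.06,0,0,0],[0.06,0,0,-0.06,0,0,0]]'; python3 go.py .4315 .170 .06 99.8
```

```text
clock: 3.08
position: [0.4339, -0.0071, 0.0039]
tool_rot: [3.141, 0.0, 1.545]
force: [0.1, 0.9, -0.5]
grip_width: 0.0596
finger_force: 0.0
clock: 3.32
position: [0.4336, -0.0069, 0.0034]
tool_rot: [-3.141, -0.0, 1.546]
force: [-0.4, 0.7, -0.2]
grip_width: 0.0603
finger_force: 0.0
clock: 3.7
position: [0.4347, -0.0071, 0.0649]
tool_rot: [3.139, -0.0, 1.545]
force: [0.1, -0.6, -0.8]
grip_width: 0.0601
finger_force: 0.0
d [ 0.177  -0.0077  0.0049] |d| 0.177 rv [ 0.0029  0.0003 -0.1966] t 3.70 q7 -0.59 grip 0.0601 0.0
```

The fingers closed to 60 mm with no force, so they missed the housing. I'll look.

```bash
python3 - <<'E'
from seg import *
c=calibration("wrist");im,d=grab_frame("wrist");cv2.imwrite("pics/w2.png",im);seg("wrist",im,d,.006,c,300)
W=cloud("wrist",im,d,c);m=(W[...,2]>.03)&(W[...,2]<.2)
v,u=np.nonzero(m);print(len(v))
# lowest points of things close to tcp
p=bot.observe()["position"];q=m&(np.hypot(W[...,0]-p[0],W[...,1]-p[1])<.08)
print(p,np.percentile(W[q][:,2],[0,1,5,20,50]),W[q].min(0),W[q].max(0))
E
```

```text
table z -1.901343155380486e-05
1 px [251.  34.] n 1176 ztop 0.0095 rect c 0.4401 0.1230 size 0.101 0.036 ang 9.3 | circ 0.4400 0.1238 d 0.106
3 px [429.  34.] n 1066 ztop 0.0110 rect c 0.5562 0.1082 size 0.044 0.011 ang 89.4 | circ 0.5557 0.1082 d 0.045
5 px [413. 153.] n 4702 ztop 0.0185 rect c 0.5525 0.0283 size 0.059 0.059 ang 5.1 | circ 0.5525 0.0284 d 0.060
6 px [251. 202.] n 9998 ztop 0.0216 rect c 0.4334 -0.0072 size 0.088 0.066 ang 88.7 | circ 0.4336 -0.0073 d 0.107
9 px [489. 274.] n 4314 ztop 0.0178 rect c 0.6429 -0.0820 size 0.045 0.095 ang 26.5 | circ 0.6438 -0.0818 d 0.105
11 px [182. 268.] n 971 ztop 0.1184 rect c 0.4042 -0.0048 size 0.014 0.023 ang 34.3 | circ 0.4017 -0.0066 d 0.024
12 px [327. 268.] n 961 ztop 0.1182 rect c 0.4721 -0.0083 size 0.023 0.013 ang 88.3 | circ 0.4694 -0.0081 d 0.024
31026
[ 0.43410041 -0.00720958  0.06388134] [0.09614406 0.10339443 0.11670759 0.14637509 0.15972656] [ 0.36949511 -0.02181435  0.09614406] [0.50198511 0.0125334  0.18284765]
```

View pics/w2.png

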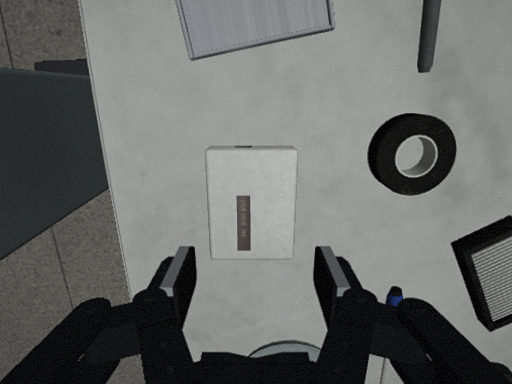

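The finger tips at (192,250) and (315,250) appear to be about 30 mm above the reported TCP. I'll measure that before going lower.

```bash
cat > tips.py <<'E'
from h import *
s=bot.observe();c=calibration("wrist");im,d=grab_frame("wrist");W=cloud("wrist",im,d,c)
print("tcp",s["position"].round(4),"w",round(s["grip_width"],4))
m=(W[...,2]>s["position"][2]+.005)&(d>0)&(d<.2)
for u in list(range(166,200,4))+list(range(312,348,4)):
    v=np.nonzero(m[:,u])[0]
    if len(v): print(u,v[0],W[v[0],u].round(4),W[v[0]+3,u].round(4))
E
python3 tips.py; python3 - <<'E'
from h import *
print(calibration("wrist"))
E
```

```text
tcp [ 0.4341 -0.0072  0.0639] w 0.0599
166 258 [ 3.930e-01 -1.000e-04  1.036e-01] [3.939e-01 1.000e-04 1.067e-01]
170 257 [0.395  0.0004 0.1034] [0.3959 0.0007 0.1068]
174 256 [0.3987 0.0041 0.1092] [0.3994 0.0041 0.1119]
178 248 [0.3989 0.0044 0.1021] [0.3996 0.0044 0.105 ]
182 246 [0.3999 0.0034 0.0981] [0.4009 0.004  0.1024]
186 246 [0.4019 0.0034 0.0982] [0.403  0.0043 0.1031]
190 246 [0.4041 0.004  0.0995] [0.4047 0.0038 0.1023]
194 248 [0.4053 0.0013 0.0966] [4.054e-01 2.000e-04 9.770e-02]
198 361 [0.4195 0.003  0.1669] [0.4196 0.0029 0.1678]
312 361 [0.4516 0.0012 0.166 ] [0.4513 0.002  0.1677]
316 246 [0.4656 0.0016 0.0979] [0.4653 0.0009 0.0996]
320 246 [0.4673 0.0021 0.099 ] [0.4667 0.0022 0.1022]
324 246 [0.4693 0.002  0.0989] [0.4685 0.0024 0.1026]
328 246 [0.4713 0.0019 0.0987] [0.4703 0.0024 0.1028]
332 250 [0.472  0.0023 0.1037] [0.4716 0.0019 0.1058]
336 257 [ 0.4742 -0.0016  0.1035] [0.4717 0.0022 0.1127]
340 257 [ 0.4761 -0.0015  0.1037] [ 0.4756 -0.0019  0.1058]
344 259 [ 0.4778 -0.0021  0.1047] [ 0.4769 -0.0019  0.1077]
{'vfov': 63.831079615255085, 'cx': 254.49104446805396, 'cy': 195.41806189434288, 'dist_coeffs': array([-0.03862231,  0.        ,  0.        ,  0.        ,  0.        ]), 'eye': array([0.43673576, 0.07375231, 0.23255645]), 'attitude': array([ 2.81899390e+00,  8.18197396e-05, -2.45885305e-02])}
```

Tips measure 34 mm above the reported TCP, and the gap between them comes out at 60.3 mm, which matches the opening. That also explains the empty closing. I'll go down by tip height instead, watching the force.

```bash
python3 -m creep '[[0.085,0,-0.001,0,0,0,0],[0.085,0,-0.001,0,0,0,0],[0.085,0,-0.001,0.05,0,0,0],[0.085,0,-0.001,0.065,0,0,0],[0.085,0,-0.001,0.07,0,0,0]]';python3 -m creep '[[0.085,0,0,0,0,0,0]]'; python3 tips.py
```

```text
clock: 4.42
position: [0.4319, -0.0067, -0.0076]
tool_rot: [-3.14, 0.0, 1.547]
force: [-0.3, 0.2, -0.3]
grip_width: 0.0853
finger_force: 0.0
clock: 4.55
position: [0.4326, -0.0068, -0.0065]
tool_rot: [-3.141, -0.0, 1.546]
force: [-0.1, 1.5, 0.2]
grip_width: 0.0847
finger_force: 0.0
tcp [ 0.4326 -0.0068 -0.0065] w 0.0847
166 0 [0.3961 0.1161 0.003 ] [0.3958 0.1151 0.0023]
170 0 [0.398  0.116  0.0032] [0.3978 0.1149 0.0028]
174 0 [0.3997 0.1161 0.0024] [0.3998 0.1147 0.0034]
178 0 [0.4017 0.1158 0.0035] [0.4012 0.115  0.0017]
182 0 [0.4036 0.1157 0.0035] [0.4034 0.1146 0.0031]
186 0 [0.4052 0.116  0.0022] [0.4052 0.1146 0.0028]
190 0 [0.4072 0.1157 0.0031] [0.4072 0.1143 0.0039]
194 0 [0.4089 0.1157 0.0028] [0.409  0.1142 0.004 ]
198 0 [0.4109 0.1155 0.0035] [0.4108 0.1143 0.0033]
312 0 [0.4631 0.1145 0.0024] [0.4631 0.1133 0.0025]
316 0 [0.4648 0.1144 0.0026] [0.4636 0.1115 0.0094]
320 0 [0.4665 0.1141 0.0038] [0.4656 0.1118 0.0083]
324 0 [0.4685 0.1144 0.0025] [0.4673 0.1116 0.0089]
328 0 [0.4703 0.1142 0.0031] [0.4691 0.1116 0.0089]
332 0 [0.4711 0.1131 0.0075] [0.471  0.1118 0.0081]
336 0 [0.4725 0.1127 0.009 ] [0.4724 0.1114 0.0096]
340 0 [0.4744 0.1128 0.0087] [0.4743 0.1115 0.0091]
344 0 [0.4761 0.1127 0.0088] [0.4762 0.1116 0.0087]
```

```bash
python3 -m creep '[[0.085,0,0,0.01,0,0,0],[0.085,0,0,0.0195,0,0,0],[0.085,0,0,0.0195,0,0,0],[0.06,0,0,0.0195,0,0,0],[0.06,0,0,0.0195,0,0,0]]' 40;python3 -m creep '[[0.06,0,0,0,0,0,0],[0.06,0,0,0,0,0,0]]'
```

```text
clock: 5.22
position: [0.4327, -0.0069, -0.0258]
tool_rot: [3.141, -0.0, 1.546]
force: [-1.7, 0.6, 2.2]
grip_width: 0.0651
finger_force: 43.7
clock: 5.48
position: [0.4327, -0.0069, -0.0258]
tool_rot: [3.141, -0.0, 1.546]
force: [-2.4, 1.0, 7.4]
grip_width: 0.0654
finger_force: 44.1
```

```bash
python3 -m creep '[[0.06,0,0,-0.03,0,0,0],[0.06,0,0,-0.06,0,0,0],[0.06,0,0,-0.06,0,0,0]]'; python3 go.py .430 .169 .034 99.5
```

```text
clock: 5.85
position: [0.4338, -0.0072, 0.0355]
tool_rot: [3.138, -0.0, 1.545]
force: [-0.0, 0.3, -0.3]
grip_width: 0.065
finger_force: 45.8
d [ 0.176  -0.0084  0.0015] |d| 0.176 rv [ 0.0033  0.0002 -0.1917] t 5.85 q7 -0.65 grip 0.065 45.8
```

```bash
python3 -m creep '[[0.06,0.06,-0.003,-0.03,0,0,-0.1],[0.06,0.09,-0.004,-0.05,0,0,-0.19],[0.06,0.09,-0.004,-0.05,0,0,-0.19],[0.06,0.09,-0.004,-0.05,0,0,-0.19],[0.06,0.09,-0.004,-0.05,0,0,-0.19]]'; python3 - <<'E'
from seg import *
c=calibration("wrist");im,d=grab_frame("wrist");cv2.imwrite("pics/w3.png",im);np.save("pics/w3.npy",d);seg("wrist",im,d,.0065,c,300)
E
```

```text
clock: 6.48
position: [0.4305, 0.0821, 0.0831]
tool_rot: [-3.14, 0.0, 1.734]
force: [0.1, 0.5, -0.8]
grip_width: 0.0651
finger_force: 45.8
table z 0.00014795632895558963
1 px [275. 103.] n 1880 ztop 0.0095 rect c 0.4328 0.1658 size 0.101 0.123 ang 9.8 | circ 0.4325 0.1662 d 0.157
5 px [410. 180.] n 745 ztop 0.0107 rect c 0.5570 0.1135 size 0.012 0.056 ang 2.1 | circ 0.5557 0.1135 d 0.056
6 px [256. 179.] n 628 ztop 0.1192 rect c 0.4248 0.1249 size 0.064 0.002 ang 9.0 | circ 0.4249 0.1240 d 0.064
14 px [499. 255.] n 1315 ztop 0.0378 rect c 0.6470 0.0587 size 0.010 0.040 ang 22.9 | circ 0.6509 0.0604 d 0.040
15 px [385. 267.] n 2130 ztop 0.0184 rect c 0.5587 0.0334 size 0.043 0.061 ang 44.3 | circ 0.5530 0.0279 d 0.061
```

View pics/w3.png

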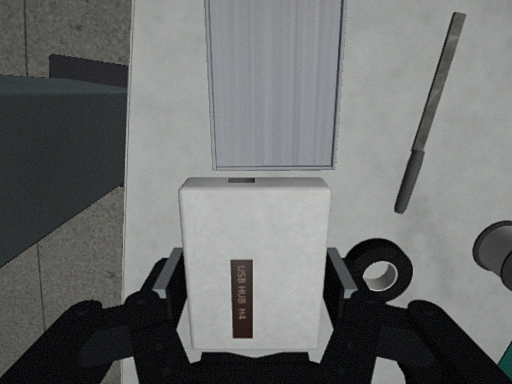

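The housing is held level and the tray is seen square ahead. I'll measure where the held housing sits relative to the TCP.

```bash
cat > held.py <<'E'
import sys
from h import *
def held(im,d,c,lo,hi,s,rad=.07):
    W=cloud("wrist",im,d,c);p=s["position"]
    m=(W[...,2]>p[2]+lo)&(W[...,2]<p[2]+hi)&(np.hypot(W[...,0]-p[0],W[...,1]-p[1])<rad)
    m&=cv2.erode(m.astype(np.uint8),np.ones((3,3)))>0
    # drop the dark gripper
    return W,m
if __name__=="__main__":
    s=bot.observe();c=calibration("wrist");im=cv2.imread("pics/w3.png");d=np.load("pics/w3.npy")
    W,m=held(im,d,c,.03,.06,s);m&=im.min(-1)>120
    print(s["position"],m.sum(),np.percentile(W[m][:,2],[5,50,95]))
    (cx,cy),(a,b),an=cv2.minAreaRect(W[m][:,:2].astype(np.float32));print(cx,cy,a,b,an)
E
python3 held.py; python3 go.py .4308 .169 .034 99.7
```

```text
[0.43056949 0.08222879 0.0832451 ] 20528 [0.1284737  0.1297699  0.13071065]
0.43171244859695435 0.08251090347766876 0.0649808943271637 0.08711056411266327 9.140191078186035
d [0.0856 0.0144 0.0492] |d| 0.100 rv [-0.0012  0.0003 -0.0059] t 6.53 q7 -0.61 grip 0.0646 45.8
```

```bash
python3 -m creep '[[0.06,0.05,0.007,0,0,0,-0.006],[0.06,0.086,0.0144,0.02,0,0,-0.006],[0.06,0.086,0.0144,0.06,0,0,-0.006],[0.06,0.086,0.0144,0.085,0,0,-0.006],[0.06,0.086,0.0144,0.085,0,0,-0.006]]'; python3 go.py .4308 .1692 -.0222 99.7
```

```text
clock: 7.15
position: [0.4298, 0.1696, -0.0025]
tool_rot: [-3.138, 0.001, 1.742]
force: [-0.6, 0.0, -0.7]
grip_width: 0.0651
finger_force: 45.7
d [-0.0006  0.0009  0.0197] |d| 0.020 rv [-0.0033  0.0009  0.0016] t 7.15 q7 -0.93 grip 0.0651 45.7
```

```bash
python3 -m creep '[[0.06,-0.0005,0.001,0.014,0,0,0],[0.06,-0.0005,0.001,0.014,0,0,0],[0.06,-0.0005,0.001,0.0197,0,0,0],[0.06,-0.0005,0.001,0.0197,0,0,0]]'; python3 go.py .4308 .1692 -.0222 99.7
```

```text
clock: 7.65
position: [0.4321, 0.1699, -0.0208]
tool_rot: [3.142, 0.0, 1.742]
force: [-0.1, 1.1, -0.7]
grip_width: 0.0651
finger_force: 45.7
d [-0.0005 -0.0014  0.0014] |d| 0.002 rv [0.     0.     0.0015] t 7.65 q7 -0.96 grip 0.0651 45.7
```

```bash
python3 -m creep '[[0.06,0,-0.001,0,0,0,0],[0.06,0,-0.001,0.0015,0,0,0],[0.06,0,-0.001,0.0015,0,0,0]]';  python3 -m creep '[[0.07,0,0,0,0,0,0],[0.072,0,0,0,0,0,0],[0.072,0,0,0,0,0,0],[0.075,0,0,-0.03,0,0,0],[0.085,0,0,-0.08,0,0,0]]'; python3 go.py .5 .02 .13 110
```

```text
clock: 8.02
position: [0.4311, 0.1698, -0.0223]
tool_rot: [-3.142, 0.0, 1.742]
force: [1.0, 0.4, -0.2]
grip_width: 0.065
finger_force: 45.7
clock: 8.65
position: [0.4301, 0.1697, 0.0578]
tool_rot: [-3.139, 0.0, 1.742]
force: [1.1, 0.1, 0.0]
grip_width: 0.0846
finger_force: 0.0
d [-0.1595  0.0431 -0.0723] |d| 0.180 rv [-0.0028 -0.     -0.1775] t 8.65 q7 -0.83 grip 0.0846 0.0
```

```bash
python3 -m creep '[[0.085,-0.03,0,-0.03,0,0,0],[0.085,-0.08,0,-0.06,0,0,0],[0.085,-0.08,0,-0.06,0,0,0],[0.085,-0.08,0,-0.06,0,0,0]]'; cat > stack.py <<'E'
from seg import *
import sys
s=bot.observe();c=calibration("wrist");im,d=grab_frame("wrist");cv2.imwrite(sys.argv[1],im);np.save(sys.argv[1]+".npy",d)
print("tcp",s["position"].round(4))
seg("wrist",im,d,float(sys.argv[2]),c,300)
E
python3 stack.py pics/w4.png .0065;python3 - <<'E'
import numpy as np
from seg import *
E
python3 go.py .645 -.083 .05 117.3
```

```text
clock: 9.15
position: [0.4447, 0.0911, 0.1176]
tool_rot: [3.141, -0.0, 1.741]
force: [-1.1, 0.6, 0.1]
grip_width: 0.0853
finger_force: 0.0
tcp [0.4447 0.0911 0.1176]
table z -3.937230948256043e-05
2 px [255.  89.] n 1961 ztop 0.0095 rect c 0.4322 0.1690 size 0.101 0.130 ang 9.8 | circ 0.4323 0.1696 d 0.162
3 px [254.  92.] n 8891 ztop 0.0247 rect c 0.4320 0.1687 size 0.067 0.087 ang 9.9 | circ 0.4320 0.1690 d 0.107
5 px [503.  97.] n 778 ztop 0.0194 rect c 0.6445 0.2050 size 0.012 0.041 ang 22.0 | circ 0.6495 0.2070 d 0.041
8 px [374. 179.] n 592 ztop 0.0107 rect c 0.5563 0.1135 size 0.055 0.011 ang 88.8 | circ 0.5573 0.1135 d 0.056
9 px [475. 249.] n 2983 ztop 0.0384 rect c 0.6663 0.0672 size 0.052 0.053 ang 41.4 | circ 0.6671 0.0665 d 0.055
10 px [345. 254.] n 1624 ztop 0.0186 rect c 0.5491 0.0322 size 0.058 0.049 ang 42.5 | circ 0.5526 0.0289 d 0.059
11 px [508. 333.] n 328 ztop 0.0124 rect c 0.7652 -0.0352 size 0.011 0.072 ang 25.2 | circ 0.7696 -0.0331 d 0.073
d [-0.2065  0.1678  0.0672] |d| 0.274 rv [-3.000e-04 -4.000e-04 -3.046e-01] t 9.20 q7 -0.56 grip 0.0851 0.0
```

View pics/w4.png

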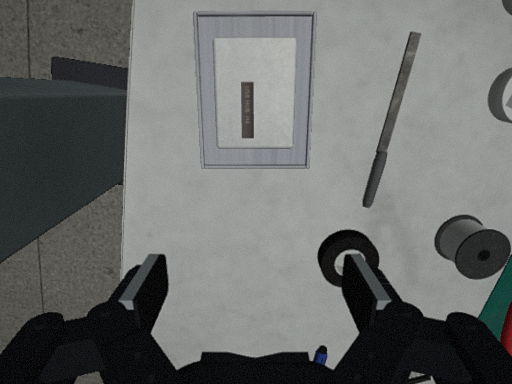

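The housing sits at (0.4320, 0.1687) against the tray's (0.4322, 0.1690), with the same yaw. Now the filter.

```bash
python3 -m creep '[[0.085,-0.045,0.037,0,0,0,-0.08],[0.085,-0.09,0.074,0,0,0,-0.16],[0.085,-0.135,0.11,0,0,0,-0.24],[0.085,-0.18,0.147,0.01,0,0,-0.305],[0.085,-0.207,0.168,0.01,0,0,-0.305]]';python3 -m creep '[[0.085,0,0,0,0,0,0],[0.085,0,0,0,0,0,0]]'; python3 stack.py pics/w5.png .006;python3 go.py .646 -.081 -.005 117.3
```

```text
clock: 9.82
position: [0.6464, -0.0848, 0.1055]
tool_rot: [-3.14, -0.002, 2.048]
force: [-1.3, 0.4, 0.1]
grip_width: 0.0846
finger_force: 0.0
clock: 10.07
position: [0.6449, -0.0822, 0.1069]
tool_rot: [-3.141, -0.001, 2.049]
force: [-0.2, 0.2, -0.4]
grip_width: 0.0851
finger_force: 0.0
tcp [ 0.6449 -0.0822  0.1069]
table z 0.0005400142704244937
1 px [213.  26.] n 2606 ztop 0.0187 rect c 0.5577 0.0179 size 0.059 0.036 ang 27.3 | circ 0.5529 0.0276 d 0.059
2 px [376.  34.] n 4619 ztop 0.0386 rect c 0.6682 0.0646 size 0.052 0.046 ang 29.6 | circ 0.6665 0.0674 d 0.053
3 px [500.  48.] n 771 ztop 0.0220 rect c 0.7648 0.1086 size 0.014 0.070 ang 40.2 | circ 0.7702 0.1131 d 0.071
11 px [258. 185.] n 6254 ztop 0.0181 rect c 0.6479 -0.0805 size 0.054 0.094 ang 27.2 | circ 0.6477 -0.0803 d 0.107
12 px [148. 183.] n 945 ztop 0.0135 rect c 0.5592 -0.1273 size 0.014 0.073 ang 5.0 | circ 0.5584 -0.1274 d 0.073
13 px [409. 213.] n 3010 ztop 0.0126 rect c 0.7881 -0.0454 size 0.053 0.122 ang 8.3 | circ 0.7868 -0.0441 d 0.127
14 px [ 46. 214.] n 842 ztop 0.0095 rect c 0.4770 -0.1989 size 0.082 0.108 ang 12.3 | circ 0.4646 -0.2017 d 0.110
17 px [500. 226.] n 454 ztop 0.0207 rect c 0.8738 -0.0069 size 0.026 0.017 ang 7.5 | circ 0.8741 -0.0083 d 0.029
30 px [213. 310.] n 2942 ztop 0.0189 rect c 0.6687 -0.2191 size 0.064 0.065 ang 61.4 | circ 0.6688 -0.2202 d 0.067
33 px [326. 326.] n 1481 ztop 0.0131 rect c 0.7807 -0.1834 size 0.069 0.057 ang 43.0 | circ 0.7856 -0.1889 d 0.075
d [0.0006 0.0016 0.1122] |d| 0.112 rv [-0.0005 -0.001   0.002 ] t 10.12 q7 0.12 grip 0.0852 0.0
```

```bash
python3 -m creep '[[0.085,0,0.002,0.05,0,0,0],[0.085,0,0.002,0.1,0,0,0],[0.085,0,0.002,0.12,0,0,0],[0.085,0,0.002,0.132,0,0,0],[0.085,0,0.002,0.132,0,0,0]]'; python3 go.py .6469 -.081 -.025 117.2
```

```text
clock: 10.75
position: [0.6476, -0.0832, -0.0237]
tool_rot: [3.141, 0.0, 2.047]
force: [-0.2, -0.3, 0.0]
grip_width: 0.085
finger_force: 0.0
d [0.0023 0.0004 0.0013] |d| 0.003 rv [0.0005 0.0002 0.0015] t 10.75 q7 0.03 grip 0.085 0.0
```

```bash
python3 -m creep '[[0.085,0,0,0,0,0,0],[0.05,0,0,0,0,0,0],[0.05,0,0,0,0,0,0],[0.05,0,0,0,0,0,0],[0.05,0,0,0,0,0,0]]' 40;python3 -m creep '[[0.05,0,0,0,0,0,0],[0.05,0,0,-0.03,0,0,0],[0.05,0,0,-0.09,0,0,0],[0.05,0,0,-0.12,0,0,0],[0.05,0,0,-0.12,0,0,0]]'; python3 go.py .4310 .1685 .06 99.7
```

```text
clock: 11.38
position: [0.6476, -0.0836, -0.0234]
tool_rot: [3.141, 0.001, 2.047]
force: [-2.0, 0.1, 8.3]
grip_width: 0.0531
finger_force: 41.3
clock: 12.0
position: [0.6485, -0.0837, 0.0984]
tool_rot: [3.138, 0.002, 2.046]
force: [-0.5, 0.1, 0.3]
grip_width: 0.0526
finger_force: 42.9
d [ 0.3239 -0.0781  0.0374] |d| 0.335 rv [0.0036 0.0019 0.3063] t 12.00 q7 0.11 grip 0.0526 42.9
```

```bash
python3 -m creep '[[0.05,0.06,-0.014,0,0,0,0.06],[0.05,0.12,-0.028,0,0,0,0.12],[0.05,0.18,-0.042,0,0,0,0.18],[0.05,0.24,-0.057,0,0,0,0.24],[0.05,0.28,-0.067,0,0,0,0.306]]';python3 -m creep '[[0.05,0,0,0,0,0,0],[0.05,0,0,0,0,0,0]]'; cat > held2.py <<'E'
import sys
from h import *
# top face of the held thing: plane at tcp z + h ; args: file h
s=bot.observe();c=calibration("wrist");im,d=grab_frame("wrist");cv2.imwrite(sys.argv[1],im)
W=cloud("wrist",im,d,c);p=s["position"];h=float(sys.argv[2]);w=float(sys.argv[3])/2
Q=(W-p)@R.from_euler("xyz",s["tool_rot"]).as_matrix()
m=(abs(W[...,2]-p[2]-h)<.004)&(abs(Q[...,1])<w)&(abs(Q[...,0])<.07)
m=cv2.morphologyEx(m.astype(np.uint8),cv2.MORPH_OPEN,np.ones((3,3)))
nl,L,st,ce=cv2.connectedComponentsWithStats(m);i=1+st[1:,4].argmax();q=L==i
xy=Q[q][:,:2].astype(np.float32);r=cv2.minAreaRect(xy);e=cv2.minEnclosingCircle(xy)
print("tcp",p.round(4),"n",q.sum(),"z",np.percentile(W[q][:,2]-p[2],[2,50,98]).round(4),"tool-frame rect",r,"circ",e)
E
python3 held2.py pics/w6.png .0415 .06
```

```text
clock: 12.62
position: [0.4572, 0.1363, 0.0953]
tool_rot: [-3.141, -0.0, 1.74]
force: [0.5, 0.4, -0.4]
grip_width: 0.0528
finger_force: 42.9
clock: 12.88
position: [0.4596, 0.1341, 0.0953]
tool_rot: [-3.141, 0.0, 1.741]
force: [-0.1, -0.4, -0.1]
grip_width: 0.0529
finger_force: 42.9
tcp [0.4596 0.1341 0.0953] n 14850 z [0.0377 0.0402 0.0423] tool-frame rect ((0.0021828636527061462, 1.1894851922988892e-05), (0.05958238244056702, 0.09547679871320724), 89.92779541015625) circ ((0.002844595815986395, 0.0009899443248286843), 0.05372525006532669)
```

View pics/w6.png

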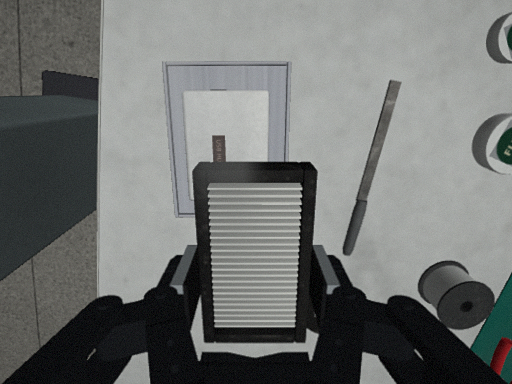

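```bash
python3 go.py .4314 .1663 .03 99.8
```

```text
d [ 0.0368 -0.0226  0.0653] |d| 0.078 rv [-0.0004  0.0002 -0.0018] t 12.93 q7 -0.67 grip 0.0529 42.9
```

```bash
python3 -m creep '[[0.05,0.037,-0.0226,0.01,0,0,0],[0.05,0.037,-0.0226,0.04,0,0,0],[0.05,0.037,-0.0226,0.065,0,0,0],[0.05,0.037,-0.0226,0.065,0,0,0],[0.05,0.037,-0.0226,0.065,0,0,0]]'; python3 go.py .4314 .1663 .0013 99.8
```

```text
clock: 13.55
position: [0.4314, 0.1671, 0.0312]
tool_rot: [3.141, -0.0, 1.74]
force: [-0.7, 0.7, -0.1]
grip_width: 0.0532
finger_force: 42.9
d [-0.0008 -0.0002  0.0299] |d| 0.030 rv [ 0.0003 -0.0002 -0.002 ] t 13.55 q7 -0.87 grip 0.0532 42.9
```

```bash
python3 -m creep '[[0.05,-0.0008,0,0.015,0,0,0],[0.05,-0.0008,0,0.025,0,0,0],[0.05,-0.0008,0,0.03,0,0,0],[0.05,-0.0008,0,0.03,0,0,0]]'; python3 go.py .4314 .1663 .0006 99.8
```

```text
clock: 14.05
position: [0.4308, 0.1666, 0.0004]
tool_rot: [-3.141, 0.0, 1.741]
force: [-0.1, 0.1, -1.0]
grip_width: 0.0528
finger_force: 44.1
d [-0.0004  0.0005 -0.0002] |d| 0.001 rv [-0.0003  0.0001 -0.0007] t 14.05 q7 -0.93 grip 0.0528 44.1
```

```bash
python3 -m creep '[[0.05,0,0,0,0,0,0],[0.057,0,0,0,0,0,0],[0.06,0,0,0,0,0,0],[0.06,0,0,0,0,0,0],[0.07,0,0,-0.03,0,0,0]]'; python3 -m creep '[[0.085,0,0,-0.05,0,0,0],[0.085,-0.04,0,-0.08,0,0,0],[0.085,-0.09,0,-0.09,0,0,0],[0.085,-0.09,0,-0.09,0,0,0],[0.085,-0.09,0,-0.09,0,0,0]]'; python3 stack.py pics/w7.png .0065; python3 go.py .667 -.221 .1 100
```

```text
clock: 14.68
position: [0.4299, 0.1663, 0.0299]
tool_rot: [-3.139, 0.0, 1.741]
force: [0.2, 0.1, 0.7]
grip_width: 0.0701
finger_force: 0.0
clock: 15.3
position: [0.4461, 0.0781, 0.1207]
tool_rot: [3.142, -0.0, 1.74]
force: [0.0, -0.8, 1.3]
grip_width: 0.0852
finger_force: 0.0
tcp [0.4461 0.0781 0.1207]
table z -4.1685435640009816e-05
1 px [255.  93.] n 1482 ztop 0.0096 rect c 0.4324 0.1674 size 0.101 0.125 ang 9.8 | circ 0.4322 0.1676 d 0.159
2 px [255.  73.] n 10375 ztop 0.0420 rect c 0.4314 0.1688 size 0.055 0.094 ang 9.8 | circ 0.4315 0.1690 d 0.107
3 px [504.  82.] n 713 ztop 0.0192 rect c 0.6442 0.2039 size 0.011 0.041 ang 24.0 | circ 0.6488 0.2060 d 0.041
4 px [376. 164.] n 612 ztop 0.0108 rect c 0.5563 0.1135 size 0.055 0.011 ang 89.6 | circ 0.5569 0.1136 d 0.056
5 px [478. 235.] n 2974 ztop 0.0384 rect c 0.6656 0.0675 size 0.052 0.053 ang 22.7 | circ 0.6662 0.0672 d 0.054
6 px [348. 243.] n 1881 ztop 0.0186 rect c 0.5512 0.0313 size 0.059 0.052 ang 30.5 | circ 0.5529 0.0284 d 0.059
9 px [508. 330.] n 343 ztop 0.0122 rect c 0.7691 -0.0470 size 0.009 0.080 ang 24.6 | circ 0.7729 -0.0452 d 0.080
d [-0.3328  0.1668  0.0204] |d| 0.373 rv [-0.0001 -0.0004 -0.0037] t 15.35 q7 -0.53 grip 0.0848 0.0
```

View pics/w7.png

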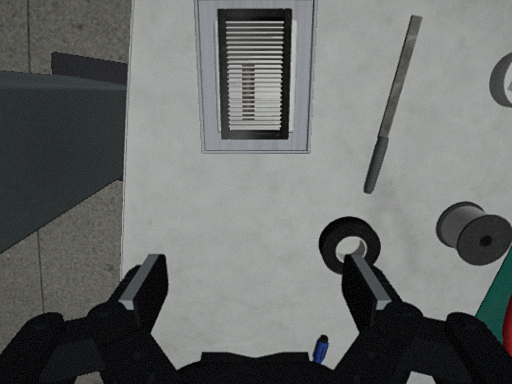

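The filter is centred within 1 mm. Next, the wheel.

```bash
python3 -m creep '[[0.085,-0.055,0.028,0,0,0,0],[0.085,-0.11,0.055,0,0,0,0],[0.085,-0.165,0.083,0,0,0,0],[0.085,-0.22,0.11,0.01,0,0,0],[0.085,-0.275,0.138,0.02,0,0,0]]'; python3 -m creep '[[0.085,-0.05,0.027,0,0,0,0],[0.085,-0.058,0.029,0,0,0,0],[0.085,-0.058,0.029,0,0,0,0],[0.085,-0.058,0.029,0,0,0,0]]'; python3 stack.py pics/w8.png .0065; python3 go.py .6676 -.2200 .0 99.7
```

```text
clock: 15.98
position: [0.63, -0.1698, 0.1]
tool_rot: [-3.141, -0.001, 1.743]
force: [1.1, 1.0, 1.1]
grip_width: 0.085
finger_force: 0.0
clock: 16.48
position: [0.667, -0.2199, 0.1007]
tool_rot: [-3.141, -0.001, 1.743]
force: [-0.3, 0.9, -0.4]
grip_width: 0.085
finger_force: 0.0
tcp [ 0.667  -0.2199  0.1007]
table z 0.0008185373194489198
1 px [442.  50.] n 2998 ztop 0.0126 rect c 0.7972 -0.0905 size 0.044 0.090 ang 11.3 | circ 0.7963 -0.0883 d 0.095
2 px [138.  49.] n 1476 ztop 0.0136 rect c 0.5591 -0.1283 size 0.015 0.074 ang 3.0 | circ 0.5586 -0.1283 d 0.074
4 px [ 48. 132.] n 950 ztop 0.0095 rect c 0.4801 -0.2036 size 0.109 0.076 ang 85.6 | circ 0.4640 -0.2020 d 0.110
17 px [421. 173.] n 4287 ztop 0.0130 rect c 0.8198 -0.1705 size 0.136 0.067 ang 23.2 | circ 0.8274 -0.1871 d 0.139
18 px [256. 190.] n 4362 ztop 0.0190 rect c 0.6688 -0.2201 size 0.065 0.064 ang 10.4 | circ 0.6687 -0.2206 d 0.066
d [0.0002 0.0006 0.1009] |d| 0.101 rv [-0.0001 -0.0003  0.0028] t 16.52 q7 0.08 grip 0.0849 0.0
```

```bash
python3 -m creep '[[0.085,0,0.0006,0.05,0,0,0],[0.085,0,0.0006,0.1,0,0,0],[0.085,0,0.0006,0.12,0,0,0],[0.085,0,0.0006,0.128,0,0,0],[0.085,0,0.0006,0.128,0,0,0]]'; python3 go.py .6676 -.2204 -.028 99.7
```

```text
clock: 17.15
position: [0.6684, -0.2219, -0.0262]
tool_rot: [3.14, 0.0, 1.741]
force: [-0.3, -0.8, 0.1]
grip_width: 0.0849
finger_force: 0.0
d [ 0.0016 -0.0005  0.0018] |d| 0.002 rv [0.0011 0.0004 0.0008] t 17.15 q7 0.02 grip 0.0849 0.0
```

```bash
python3 -m creep '[[0.085,0,0,0,0,0,0],[0.06,0,0,0,0,0,0],[0.06,0,0,0,0,0,0],[0.06,0,0,0,0,0,0],[0.06,0,0,0,0,0,0]]' 40;python3 -m creep '[[0.06,0,0,0,0,0,0],[0.06,0,0,-0.03,0,0,0],[0.06,0,0,-0.09,0,0,0],[0.06,0,0,-0.13,0,0,0],[0.06,0,0,-0.14,0,0,0]]'; python3 go.py .44 .12 .11 99.7
```

```text
clock: 17.77
position: [0.668, -0.2222, -0.0259]
tool_rot: [3.141, 0.001, 1.741]
force: [-5.7, 0.5, 12.7]
grip_width: 0.0618
finger_force: 40.8
clock: 18.4
position: [0.669, -0.2223, 0.116]
tool_rot: [3.138, 0.002, 1.741]
force: [-0.3, -0.9, -2.3]
grip_width: 0.0618
finger_force: 44.4
d [ 0.3761 -0.1679  0.0047] |d| 0.412 rv [0.0037 0.0019 0.0004] t 18.40 q7 0.08 grip 0.0618 44.4
```

```bash
python3 -m creep '[[0.06,0.056,-0.025,0,0,0,0],[0.06,0.112,-0.05,0,0,0,0],[0.06,0.168,-0.075,0,0,0,0],[0.06,0.224,-0.1,0,0,0,0],[0.06,0.28,-0.125,0,0,0,0]]';python3 -m creep '[[0.06,0.05,-0.022,0,0,0,0],[0.06,0.07,-0.04,0,0,0,0],[0.06,0.07,-0.04,0,0,0,0],[0.06,0.07,-0.04,0,0,0,0]]'; python3 held2.py pics/w9.png .045 .06; python3 go.py .4315 .1688 .06 99.7
```

```text
clock: 19.02
position: [0.4956, 0.0341, 0.1124]
tool_rot: [-3.141, -0.0, 1.741]
force: [0.9, 1.3, -1.8]
grip_width: 0.0616
finger_force: 44.4
clock: 19.52
position: [0.4463, 0.0945, 0.1125]
tool_rot: [-3.141, 0.0, 1.74]
force: [0.6, -0.8, -0.9]
grip_width: 0.0618
finger_force: 44.4
tcp [0.4463 0.0945 0.1125] n 10115 z [0.0412 0.0436 0.0466] tool-frame rect ((0.0018990673124790192, -2.8967857360839844e-05), (0.05990396812558174, 0.06481336802244186), 89.58483123779297) circ ((0.0016137573402374983, 0.0007957813795655966), 0.03294328972697258)
d [ 0.0759 -0.0022  0.0525] |d| 0.092 rv [-0.0001  0.0001 -0.0005] t 19.57 q7 -0.58 grip 0.0618 44.4
```

View pics/w9.png

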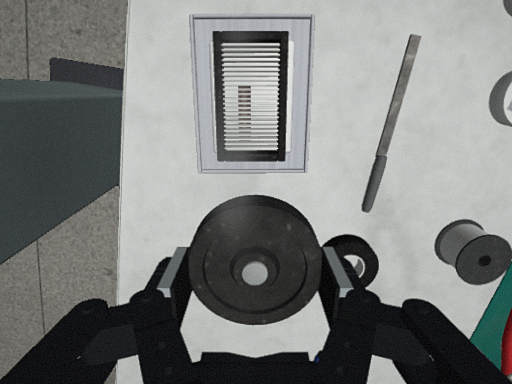

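The wheel is held at (256,260), hub up. I'll check its tilt.

```bash
cat >> held2.py <<'E'
A=np.c_[Q[q][:,:2],np.ones(q.sum())];k=np.linalg.lstsq(A,W[q][:,2]-p[2],rcond=None)[0];print("tilt deg along tool x,y",np.degrees(k[:2]).round(2),"z at tcp",k[2].round(4))
E
python3 held2.py pics/w9b.png .045 .06
```

```text
tcp [0.4464 0.0944 0.1125] n 10308 z [0.0411 0.0436 0.0466] tool-frame rect ((0.001964811235666275, -1.545436680316925e-05), (0.05994529277086258, 0.06516376882791519), 89.96090698242188) circ ((0.0017748450627550483, 0.0006431092042475939), 0.03287678211927414)
tilt deg along tool x,y [ 0.15 -0.16] z at tcp 0.0434
```

```bash
python3 go.py .4310 .1669 .035 99.7; python3 -m creep '[[0.06,0.05,-0.002,0.01,0,0,0],[0.06,0.074,-0.0029,0.03,0,0,0],[0.06,0.074,-0.0029,0.07,0,0,0],[0.06,0.074,-0.0029,0.0775,0,0,0],[0.06,0.074,-0.0029,0.0775,0,0,0]]'; python3 go.py .4310 .1669 .0165 99.7
```

```text
d [ 0.0741 -0.003   0.0775] |d| 0.107 rv [-0.0002 -0.     -0.0008] t 19.62 q7 -0.58 grip 0.0621 44.4
clock: 20.25
position: [0.4307, 0.1672, 0.0354]
tool_rot: [-3.141, 0.0, 1.74]
force: [0.1, 0.9, -0.2]
grip_width: 0.0618
finger_force: 44.4
d [-0.0003  0.0002  0.0189] |d| 0.019 rv [-0.0006  0.0001 -0.0002] t 20.25 q7 -0.87 grip 0.0618 44.4
```

```bash
python3 -m creep '[[0.06,0,0,0.012,0,0,0],[0.06,0,0,0.017,0,0,0],[0.06,0,0,0.017,0,0,0],[0.06,0,0,0.0185,0,0,0],[0.06,0,0,0.0185,0,0,0]]'
```

```text
clock: 20.88
position: [0.4306, 0.1675, 0.0168]
tool_rot: [3.141, -0.0, 1.741]
force: [0.1, -0.2, 0.3]
grip_width: 0.0619
finger_force: 44.4
```

```bash
python3 -m creep '[[0.06,0,0,0,0,0,0],[0.067,0,0,0,0,0,0],[0.07,0,0,0,0,0,0],[0.072,0,0,0,0,0,0],[0.075,0,0,-0.03,0,0,0]]'; python3 -m creep '[[0.085,0,0,-0.05,0,0,0],[0.085,-0.04,0,-0.07,0,0,0],[0.085,-0.1,0,-0.08,0,0,0],[0.085,-0.1,0,-0.08,0,0,0],[0.085,-0.1,0,-0.08,0,0,0]]'; python3 stack.py pics/w10.png .0065; python3 go.py .6653 .0663 .1 99.7
```

```text
clock: 21.5
position: [0.4294, 0.1673, 0.0459]
tool_rot: [-3.139, 0.0, 1.741]
force: [0.6, -0.2, 0.6]
grip_width: 0.0752
finger_force: 0.0
clock: 22.12
position: [0.4474, 0.069, 0.1267]
tool_rot: [3.141, -0.0, 1.74]
force: [-0.3, 1.3, 0.2]
grip_width: 0.0851
finger_force: 0.0
tcp [0.4474 0.069  0.1267]
table z -5.1013298118879336e-05
1 px [256.  86.] n 1346 ztop 0.0095 rect c 0.4330 0.1638 size 0.101 0.118 ang 9.7 | circ 0.4328 0.1640 d 0.154
2 px [255.  62.] n 10305 ztop 0.0605 rect c 0.4312 0.1696 size 0.065 0.065 ang 55.1 | circ 0.4311 0.1694 d 0.066
3 px [503.  71.] n 839 ztop 0.0193 rect c 0.6459 0.2047 size 0.014 0.043 ang 23.0 | circ 0.6520 0.2073 d 0.043
6 px [375. 153.] n 592 ztop 0.0107 rect c 0.5562 0.1132 size 0.055 0.011 ang 88.8 | circ 0.5569 0.1132 d 0.055
9 px [476. 224.] n 2943 ztop 0.0384 rect c 0.6665 0.0674 size 0.051 0.053 ang 59.8 | circ 0.6663 0.0666 d 0.054
10 px [349. 234.] n 2108 ztop 0.0186 rect c 0.5521 0.0299 size 0.059 0.056 ang 26.4 | circ 0.5529 0.0284 d 0.060
11 px [507. 324.] n 506 ztop 0.0124 rect c 0.7724 -0.0514 size 0.010 0.101 ang 24.7 | circ 0.7766 -0.0495 d 0.101
13 px [319. 343.] n 369 ztop 0.0136 rect c 0.5573 -0.1165 size 0.013 0.052 ang 0.9 | circ 0.5577 -0.1166 d 0.052
d [-0.0405  0.2143  0.0266] |d| 0.220 rv [-0.     -0.0004  0.0015] t 22.18 q7 -0.50 grip 0.085 0.0
```

The wheel is centred at (0.4311, 0.1695) with its top at 61 mm, so the first stack is done. Next, the spool.

```bash
python3 -m creep '[[0.085,-0.01,0.055,0,0,0,0],[0.085,-0.02,0.11,0,0,0,0],[0.085,-0.03,0.16,0,0,0,0],[0.085,-0.04,0.214,0.01,0,0,0],[0.085,-0.0405,0.214,0.0266,0,0,0]]'; python3 -m creep '[[0.085,0,0,0,0,0,0],[0.085,0,0,0,0,0,0]]'; python3 stack.py pics/w11.png .0065; python3 go.py .6653 .0663 -.026 99.7
```

```text
clock: 22.8
position: [0.6676, 0.0674, 0.0987]
tool_rot: [3.141, -0.001, 1.742]
force: [-0.2, 0.2, -0.7]
grip_width: 0.085
finger_force: 0.0
clock: 23.05
position: [0.6645, 0.0662, 0.1006]
tool_rot: [-3.141, -0.0, 1.742]
force: [0.5, 0.2, 0.5]
grip_width: 0.0849
finger_force: 0.0
tcp [0.6645 0.0662 0.1006]
table z 0.00047887898876405877
1 px [14. 41.] n 2153 ztop 0.0271 rect c 0.4648 0.1536 size 0.013 0.054 ang 1.1 | circ 0.4611 0.1535 d 0.055
2 px [42. 64.] n 697 ztop 0.0096 rect c 0.4796 0.1385 size 0.090 0.043 ang 66.9 | circ 0.4617 0.1461 d 0.090
3 px [286.  17.] n 2304 ztop 0.0199 rect c 0.6658 0.2004 size 0.050 0.027 ang 10.1 | circ 0.6638 0.2117 d 0.051
4 px [476.   5.] n 626 ztop 0.0401 rect c 0.8027 0.2339 size 0.018 0.002 ang 5.5 | circ 0.8026 0.2350 d 0.019
9 px [446. 132.] n 5619 ztop 0.0217 rect c 0.8004 0.1397 size 0.107 0.108 ang 60.1 | circ 0.8010 0.1396 d 0.109
12 px [136. 111.] n 810 ztop 0.0110 rect c 0.5574 0.1134 size 0.055 0.011 ang 90.0 | circ 0.5590 0.1134 d 0.055
97 px [256. 196.] n 3294 ztop 0.0386 rect c 0.6665 0.0672 size 0.051 0.052 ang 11.6 | circ 0.6665 0.0671 d 0.053
110 px [124. 209.] n 2989 ztop 0.0187 rect c 0.5532 0.0285 size 0.058 0.059 ang 13.5 | circ 0.5535 0.0283 d 0.060
123 px [461. 249.] n 915 ztop 0.0187 rect c 0.8718 0.0417 size 0.056 0.016 ang 5.5 | circ 0.8716 0.0433 d 0.057
124 px [341. 312.] n 1085 ztop 0.0125 rect c 0.7793 -0.0488 size 0.025 0.128 ang 21.3 | circ 0.7747 -0.0506 d 0.129
126 px [455. 292.] n 822 ztop 0.0209 rect c 0.8812 -0.0057 size 0.039 0.018 ang 9.2 | circ 0.8812 -0.0042 d 0.041
d [0.0003 0.0005 0.1269] |d| 0.127 rv [0.0005 0.0001 0.0017] t 23.10 q7 -0.38 grip 0.0852 0.0
```

```bash
python3 -m creep '[[0.085,0.002,0.001,0.05,0,0,0],[0.085,0.002,0.001,0.1,0,0,0],[0.085,0.002,0.001,0.12,0,0,0],[0.085,0.002,0.001,0.126,0,0,0],[0.085,0.002,0.001,0.126,0,0,0]]'; python3 go.py .6653 .0668 -.026 99.7
```

```text
clock: 23.72
position: [0.6666, 0.0676, -0.0244]
tool_rot: [3.14, -0.0, 1.741]
force: [1.2, -0.2, 0.4]
grip_width: 0.0851
finger_force: 0.0
d [-0.0005 -0.0014  0.0016] |d| 0.002 rv [ 0.0016 -0.      0.0005] t 23.73 q7 -0.45 grip 0.0851 0.0
```

```bash
python3 -m creep '[[0.085,0,0,0,0,0,0],[0.048,0,0,0,0,0,0],[0.048,0,0,0,0,0,0],[0.048,0,0,0,0,0,0],[0.048,0,0,0,0,0,0]]' 40;python3 -m creep '[[0.048,0,0,0,0,0,0],[0.048,0,0,-0.03,0,0,0],[0.048,0,0,-0.09,0,0,0],[0.048,0,0,-0.13,0,0,0],[0.048,0,0,-0.13,0,0,0]]'; python3 held2.py pics/w12.png .0645 .06; python3 go.py .464 -.27 .11 99.7
```

```text
clock: 24.35
position: [0.6657, 0.0673, -0.0252]
tool_rot: [-3.141, 0.0, 1.741]
force: [-6.1, -1.2, 12.5]
grip_width: 0.0481
finger_force: 19.4
clock: 24.98
position: [0.6674, 0.0676, 0.1072]
tool_rot: [3.137, 0.0, 1.74]
force: [-0.3, 0.3, -3.5]
grip_width: 0.0479
finger_force: 18.9
tcp [0.6674 0.0676 0.1072] n 10781 z [0.0613 0.0626 0.0671] tool-frame rect ((0.0003841593861579895, 0.0029668323695659637), (0.05764026567339897, 0.05274655297398567), 73.84524536132812) circ ((0.0033451661001890898, 0.00011801703658420593), 0.030849818140268326)
tilt deg along tool x,y [0.66 0.15] z at tcp 0.0628
d [-0.2982 -0.2562 -0.0053] |d| 0.393 rv [0.0016 0.0004 0.0004] t 25.02 q7 -0.38 grip 0.0482 18.9
```

```bash
python3 -m creep '[[0.044,-0.04,-0.03,0,0,0,0],[0.044,-0.08,-0.07,0,0,0,0],[0.044,-0.12,-0.11,0,0,0,0],[0.044,-0.16,-0.15,0,0,0,0],[0.044,-0.2,-0.19,0,0,0,0]]' 40; python3 -m creep '[[0.044,0,0,0,0,0,0],[0.044,0,0,0,0,0,0]]';  python3 stack.py pics/w13.png .0065; python3 go.py .4632 -.2020 .03 99.7
```

```text
clock: 25.65
position: [0.5103, -0.1631, 0.1027]
tool_rot: [-3.14, -0.001, 1.741]
force: [0.1, -0.2, -2.7]
grip_width: 0.0461
finger_force: 41.5
clock: 25.9
position: [0.512, -0.1616, 0.1032]
tool_rot: [-3.141, -0.001, 1.741]
force: [-0.1, 0.8, -2.2]
grip_width: 0.0468
finger_force: 41.6
tcp [ 0.512  -0.1616  0.1032]
table z -6.907924563245849e-05
1 px [313. 154.] n 1094 ztop 0.0135 rect c 0.5581 -0.1280 size 0.014 0.074 ang 2.0 | circ 0.5593 -0.1280 d 0.074
2 px [176. 201.] n 904 ztop 0.0095 rect c 0.4517 -0.1912 size 0.109 0.077 ang 48.1 | circ 0.4636 -0.2023 d 0.110
9 px [502. 263.] n 761 ztop 0.0106 rect c 0.7705 -0.1942 size 0.020 0.061 ang 15.0 | circ 0.7713 -0.1939 d 0.061
d [-0.0321 -0.0555  0.0734] |d| 0.097 rv [-0.0005 -0.0011  0.0016] t 25.95 q7 -0.05 grip 0.0467 41.6
```

View pics/w13.png

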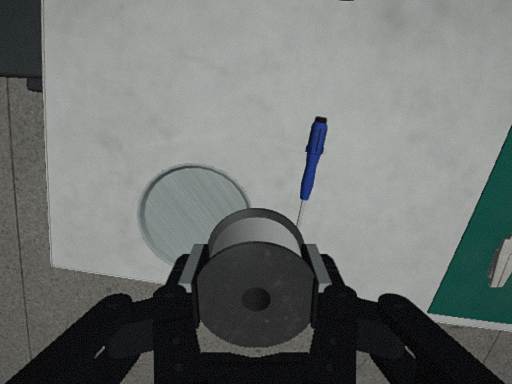

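The spool is held upright at (256,300), round tray at (193,215) and driver at (312,160) undisturbed. I'll measure the spool's offset in the grip.

```bash
cat > flange.py <<'E'
import sys
from h import *
s=bot.observe();c=calibration("wrist");im,d=grab_frame("wrist");h=float(sys.argv[1]);D=float(sys.argv[2])
W=cloud("wrist",im,d,c);p=s["position"];Q=(W-p)@R.from_euler("xyz",s["tool_rot"]).as_matrix()
print(p.round(4))
for y in np.arange(-.02,.021,.005):
    m=(abs(W[...,2]-p[2]-h)<.005)&(abs(Q[...,1]-y)<.002)&(abs(Q[...,0])<.045)
    x=Q[m][:,0]; z=W[m][:,2]-p[2]
    if len(x): 
        a,b=x.min(),x.max();print("y %.3f x %.4f %.4f mid %.4f len %.4f want %.4f z front/back %.4f %.4f"%(y,a,b,(a+b)/2,b-a,2*np.sqrt((D/2)**2-y*y),np.median(z[x>b-.01]),np.median(z[x<a+.01])))
E
python3 flange.py .0632 .052
```

```text
[ 0.5125 -0.161   0.1034]
y -0.020 x -0.0180 0.0168 mid -0.0006 len 0.0348 want 0.0332 z front/back 0.0626 0.0623
y -0.015 x -0.0213 0.0212 mid -0.0001 len 0.0425 want 0.0425 z front/back 0.0626 0.0623
y -0.010 x -0.0246 0.0241 mid -0.0002 len 0.0487 want 0.0480 z front/back 0.0626 0.0621
y -0.005 x -0.0258 0.0255 mid -0.0001 len 0.0513 want 0.0510 z front/back 0.0625 0.0623
y 0.000 x -0.0260 0.0260 mid 0.0000 len 0.0520 want 0.0520 z front/back 0.0626 0.0621
y 0.005 x -0.0264 0.0260 mid -0.0002 len 0.0523 want 0.0510 z front/back 0.0626 0.0621
y 0.010 x -0.0254 0.0251 mid -0.0001 len 0.0504 want 0.0480 z front/back 0.0626 0.0622
y 0.015 x -0.0244 0.0231 mid -0.0006 len 0.0475 want 0.0425 z front/back 0.0626 0.0622
y 0.020 x -0.0196 0.0193 mid -0.0001 len 0.0389 want 0.0332 z front/back 0.0625 0.0623
```

```bash
python3 go.py .4627 -.2022 .03 99.7; python3 -m creep '[[0.044,-0.02,-0.03,0,0,0,0],[0.044,-0.0314,-0.056,0.02,0,0,0],[0.044,-0.0314,-0.056,0.06,0,0,0],[0.044,-0.0314,-0.056,0.074,0,0,0],[0.044,-0.0314,-0.056,0.074,0,0,0]]'; python3 -m creep '[[0.044,0,0,0,0,0,0]]'; python3 go.py .4627 -.2022 -.0212 99.7
```

```text
d [-0.0324 -0.0562  0.0735] |d| 0.098 rv [-0.0004 -0.001   0.0021] t 26.00 q7 -0.05 grip 0.0468 41.6
clock: 26.62
position: [0.4629, -0.2011, 0.0297]
tool_rot: [-3.141, -0.001, 1.743]
force: [-0.0, -0.2, -2.9]
grip_width: 0.0466
finger_force: 41.9
clock: 26.75
position: [0.4635, -0.202, 0.031]
tool_rot: [3.14, 0.0, 1.742]
force: [-0.2, -0.2, -2.5]
grip_width: 0.0467
finger_force: 41.9
d [-0.0001 -0.0009  0.0522] |d| 0.052 rv [0.0011 0.0004 0.0015] t 26.75 q7 -0.05 grip 0.0467 41.9
```

```bash
python3 -m creep '[[0.044,0,-0.001,0.03,0,0,0],[0.044,0,-0.001,0.045,0,0,0],[0.044,0,-0.001,0.051,0,0,0],[0.044,0,-0.001,0.052,0,0,0],[0.044,0,-0.001,0.052,0,0,0]]'; python3 go.py .4627 -.2022 -.0215 99.7
```

```text
clock: 27.38
position: [0.4619, -0.2026, -0.0213]
tool_rot: [3.141, 0.0, 1.741]
force: [0.1, -0.8, -1.3]
grip_width: 0.047
finger_force: 41.9
d [0.0002 0.0009 0.0002] |d| 0.001 rv [0.0006 0.0004 0.0007] t 27.38 q7 -0.13 grip 0.047 41.9
```

```bash
python3 -m creep '[[0.044,0,0.0005,0.0005,0,0,0],[0.055,0,0.0005,0.0005,0,0,0],[0.062,0,0.0005,0.0005,0,0,0],[0.065,0,0.0005,0.0005,0,0,0],[0.066,0,0.0005,0.0005,0,0,0]]'; python3 -m creep '[[0.066,0,0,-0.04,0,0,0],[0.085,0,0,-0.09,0,0,0],[0.085,-0.03,0,-0.13,0,0,0],[0.085,-0.06,0,-0.15,0,0,0],[0.085,-0.06,0,-0.15,0,0,0]]'; python3 stack.py pics/w14.png .0065; python3 go.py .6625 .211 .13 99.7
```

```text
clock: 28.0
position: [0.4621, -0.2024, -0.0224]
tool_rot: [3.142, -0.0, 1.741]
force: [0.4, 0.5, -0.9]
grip_width: 0.0661
finger_force: 0.0
clock: 28.62
position: [0.4727, -0.264, 0.1288]
tool_rot: [3.14, 0.002, 1.737]
force: [-0.4, -0.1, -0.7]
grip_width: 0.0852
finger_force: 0.0
tcp [ 0.4727 -0.264   0.1288]
table z -8.966342155586338e-05
1 px [378.  41.] n 1210 ztop 0.0134 rect c 0.5587 -0.1283 size 0.014 0.073 ang 4.3 | circ 0.5582 -0.1281 d 0.073
2 px [255. 108.] n 1578 ztop 0.0095 rect c 0.4636 -0.2020 size 0.109 0.109 ang 47.7 | circ 0.4635 -0.2021 d 0.110
6 px [255. 116.] n 3183 ztop 0.0416 rect c 0.4634 -0.2028 size 0.052 0.051 ang 9.7 | circ 0.4635 -0.2023 d 0.053
d [ 0.4347  0.2669 -0.0023] |d| 0.510 rv [ 0.0006  0.0005 -0.0011] t 28.68 q7 0.18 grip 0.085 0.0
```

The spool stands centred at (0.4635, -0.2024) against the tray's (0.4635, -0.2021). Now the tin.

```bash
python3 -m creep '[[0.085,0.05,0.03,0,0,0,0],[0.085,0.1,0.06,0,0,0,0],[0.085,0.15,0.092,0,0,0,0],[0.085,0.2,0.123,0,0,0,0],[0.085,0.25,0.154,0,0,0,0]]'; python3 -m creep '[[0.085,0.05,0.03,0,0,0,0],[0.085,0.1,0.06,0,0,0,0],[0.085,0.15,0.09,0.01,0,0,0],[0.085,0.185,0.113,0.03,0,0,0],[0.085,0.185,0.113,0.03,0,0,0]]'; python3 -m creep '[[0.085,0,0,0,0,0,0],[0.085,0,0,0,0,0,0]]';python3 stack.py pics/w15.png .0065; python3 go.py .6625 .2117 -.025 99.7
```

```text
clock: 29.3
position: [0.5813, 0.0136, 0.1268]
tool_rot: [-3.14, -0.0, 1.742]
force: [0.8, -0.9, -0.2]
grip_width: 0.0853
finger_force: 0.0
clock: 29.92
position: [0.6595, 0.217, 0.0947]
tool_rot: [-3.138, -0.002, 1.746]
force: [-0.1, -1.4, -0.6]
grip_width: 0.085
finger_force: 0.0
clock: 30.18
position: [0.6618, 0.2112, 0.0979]
tool_rot: [3.141, 0.001, 1.74]
force: [0.9, -0.8, 0.2]
grip_width: 0.0849
finger_force: 0.0
tcp [0.6618 0.2112 0.0979]
table z 0.00011460205807628521
2 px [242.  89.] n 1948 ztop 0.0153 rect c 0.6389 0.2917 size 0.038 0.037 ang 9.4 | circ 0.6388 0.2914 d 0.038
3 px [ 21. 199.] n 4394 ztop 0.0365 rect c 0.4590 0.1582 size 0.014 0.064 ang 0.6 | circ 0.4575 0.1582 d 0.064
4 px [461. 191.] n 10431 ztop 0.1024 rect c 0.7917 0.2576 size 0.028 0.045 ang 13.9 | circ 0.7981 0.2588 d 0.046
7 px [256. 190.] n 2702 ztop 0.0198 rect c 0.6638 0.2129 size 0.050 0.049 ang 8.3 | circ 0.6638 0.2123 d 0.051
16 px [417. 271.] n 1719 ztop 0.0218 rect c 0.8154 0.1643 size 0.051 0.107 ang 59.5 | circ 0.8044 0.1458 d 0.107
26 px [340. 301.] n 633 ztop 0.0218 rect c 0.7610 0.1213 size 0.020 0.081 ang 25.3 | circ 0.7697 0.1254 d 0.081
d [0.0005 0.0006 0.1231] |d| 0.123 rv [ 0.0005  0.0005 -0.0006] t 30.23 q7 -0.59 grip 0.0848 0.0
```

View pics/w15.png

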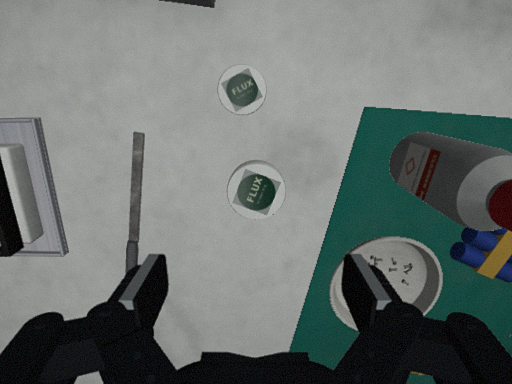

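The large tin is at (256,190), 50 mm across, with the small look-alike at (242,89). Grasping it now.

```bash
python3 -m creep '[[0.085,0.0012,0.001,0.05,0,0,0],[0.085,0.0012,0.001,0.1,0,0,0],[0.085,0.0012,0.001,0.115,0,0,0],[0.085,0.0012,0.001,0.122,0,0,0],[0.085,0.0012,0.001,0.122,0,0,0]]'; python3 go.py .6627 .2124 -.025 99.7
```

```text
clock: 30.85
position: [0.6633, 0.2139, -0.023]
tool_rot: [3.14, -0.0, 1.74]
force: [-0.5, -0.2, 0.3]
grip_width: 0.0849
finger_force: 0.0
d [-0.0014 -0.0009  0.002 ] |d| 0.003 rv [ 0.0015 -0.0004  0.0003] t 30.85 q7 -0.65 grip 0.0849 0.0
```

```bash
python3 -m creep '[[0.085,0,0,0,0,0,0],[0.045,0,0,0,0,0,0],[0.045,0,0,0,0,0,0],[0.045,0,0,0,0,0,0],[0.045,0,0,0,0,0,0]]' 40;python3 -m creep '[[0.045,0,0,0,0,0,0],[0.045,0,0,-0.03,0,0,0],[0.045,0,0,-0.09,0,0,0],[0.045,0,0,-0.14,0,0,0],[0.045,0,0,-0.15,0,0,0]]'; python3 flange.py .0438 .05; python3 go.py .49 -.19 .12 99.7
```

```text
clock: 31.48
position: [0.6627, 0.2138, -0.0236]
tool_rot: [3.141, 0.0, 1.741]
force: [-2.6, -1.7, 9.2]
grip_width: 0.0489
finger_force: 40.1
clock: 32.1
position: [0.6639, 0.2144, 0.1294]
tool_rot: [3.137, -0.001, 1.741]
force: [0.3, 0.1, -1.5]
grip_width: 0.0485
finger_force: 41.8
[0.6639 0.2144 0.1294]
y -0.020 x -0.0168 0.0147 mid -0.0011 len 0.0315 want 0.0300 z front/back 0.0421 0.0423
y -0.015 x -0.0211 0.0195 mid -0.0008 len 0.0405 want 0.0400 z front/back 0.0422 0.0422
y -0.010 x -0.0242 0.0220 mid -0.0011 len 0.0462 want 0.0458 z front/back 0.0422 0.0423
y -0.005 x -0.0252 0.0236 mid -0.0008 len 0.0488 want 0.0490 z front/back 0.0424 0.0424
y 0.000 x -0.0263 0.0241 mid -0.0011 len 0.0504 want 0.0500 z front/back 0.0424 0.0423
y 0.005 x -0.0262 0.0236 mid -0.0013 len 0.0498 want 0.0490 z front/back 0.0423 0.0423
y 0.010 x -0.0248 0.0226 mid -0.0011 len 0.0473 want 0.0458 z front/back 0.0424 0.0425
y 0.015 x -0.0226 0.0204 mid -0.0011 len 0.0430 want 0.0400 z front/back 0.0423 0.0424
y 0.020 x -0.0186 0.0167 mid -0.0010 len 0.0353 want 0.0300 z front/back 0.0423 0.0424
d [-0.369  -0.2394  0.0076] |d| 0.440 rv [ 0.0037 -0.0005  0.0004] t 32.15 q7 -0.57 grip 0.0487 41.8
```

```bash
python3 -m creep '[[0.045,-0.05,-0.033,0,0,0,0],[0.045,-0.1,-0.065,0,0,0,0],[0.045,-0.15,-0.098,0,0,0,0],[0.045,-0.2,-0.13,0,0,0,0],[0.045,-0.25,-0.163,0,0,0,0]]';python3 -m creep '[[0.045,-0.05,-0.033,0,0,0,0],[0.045,-0.1,-0.065,0,0,0,0],[0.045,-0.12,-0.078,0,0,0,0],[0.045,-0.12,-0.078,0,0,0,0]]'; python3 go.py .4621 -.2016 .045 99.7
```

```text
clock: 32.78
position: [0.5426, -0.062, 0.1245]
tool_rot: [-3.14, -0.0, 1.741]
force: [1.3, -0.3, -0.7]
grip_width: 0.0488
finger_force: 41.9
clock: 33.28
position: [0.4861, -0.1935, 0.1245]
tool_rot: [-3.14, -0.001, 1.737]
force: [0.3, 1.3, -1.1]
grip_width: 0.0488
finger_force: 41.9
d [-0.004  -0.0248  0.0796] |d| 0.083 rv [-0.0018 -0.0006 -0.0027] t 33.27 q7 0.03 grip 0.0488 41.9
```

```bash
python3 -m creep '[[0.045,-0.004,-0.025,0.01,0,0,0],[0.045,-0.004,-0.025,0.05,0,0,0],[0.045,-0.004,-0.025,0.079,0,0,0],[0.045,-0.004,-0.025,0.079,0,0,0],[0.045,-0.004,-0.025,0.079,0,0,0]]'; python3 go.py .4621 -.2016 .0185 99.7
```

```text
clock: 33.9
position: [0.4642, -0.1992, 0.0472]
tool_rot: [3.141, -0.0, 1.742]
force: [0.2, -0.3, -1.3]
grip_width: 0.0487
finger_force: 42.0
d [-0.002  -0.0025  0.0287] |d| 0.029 rv [ 0.0005 -0.0002  0.0016] t 33.90 q7 -0.05 grip 0.0487 42.0
```

```bash
python3 -m creep '[[0.045,-0.002,-0.0022,0.012,0,0,0],[0.045,-0.002,-0.0022,0.022,0,0,0],[0.045,-0.002,-0.0022,0.026,0,0,0],[0.045,-0.002,-0.0022,0.0275,0,0,0],[0.045,-0.002,-0.0022,0.0275,0,0,0]]'; python3 go.py .4621 -.2016 .018 99.7
```

```text
clock: 34.52
position: [0.4619, -0.2022, 0.0192]
tool_rot: [3.142, 0.0, 1.741]
force: [-0.4, -0.3, -0.5]
grip_width: 0.0487
finger_force: 42.0
d [0.0006 0.0003 0.0012] |d| 0.001 rv [0.0001 0.     0.0007] t 34.52 q7 -0.08 grip 0.0487 42.0
```

```bash
python3 -m creep '[[0.045,0.0005,0,0.001,0,0,0],[0.045,0.0005,0,0.001,0,0,0],[0.055,0.0005,0,0.001,0,0,0],[0.06,0.0005,0,0.001,0,0,0],[0.062,0.0005,0,0.001,0,0,0]]'; python3 -m creep '[[0.066,0,0,-0.04,0,0,0],[0.085,0,0,-0.08,0,0,0],[0.085,-0.03,0,-0.1,0,0,0],[0.085,-0.08,0,-0.11,0,0,0],[0.085,-0.08,0,-0.11,0,0,0]]'; python3 stack.py pics/w16.png .0065; python3 - <<'E'
from seg import *
im,d=grab_frame("top");cv2.imwrite("pics/top1.png",im);seg("top",im,d,.004,None,150)
E
```

```text
clock: 35.15
position: [0.4617, -0.2017, 0.0181]
tool_rot: [3.142, 0.0, 1.741]
force: [-0.7, -0.2, 0.2]
grip_width: 0.0621
finger_force: 0.0
clock: 35.78
position: [0.4752, -0.2843, 0.1286]
tool_rot: [3.141, 0.002, 1.736]
force: [-0.7, 0.8, -0.6]
grip_width: 0.0851
finger_force: 0.0
tcp [ 0.4752 -0.2843  0.1286]
table z -9.09796983923905e-05
1 px [378.  29.] n 839 ztop 0.0127 rect c 0.5592 -0.1392 size 0.015 0.052 ang 4.6 | circ 0.5602 -0.1391 d 0.053
2 px [254.  83.] n 1687 ztop 0.0095 rect c 0.4635 -0.2020 size 0.108 0.109 ang 35.8 | circ 0.4635 -0.2018 d 0.110
6 px [255.  90.] n 3809 ztop 0.0608 rect c 0.4627 -0.2031 size 0.050 0.050 ang 54.9 | circ 0.4629 -0.2031 d 0.051
table z 0.00099534740170365
1 px [178.  56.] n 540 ztop 0.0221 rect c 0.8860 0.2057 size 0.075 0.043 ang 77.9 | circ 0.8877 0.2056 d 0.082
3 px [268.  59.] n 150 ztop 0.0220 rect c 0.8797 -0.0067 size 0.040 0.016 ang 10.5 | circ 0.8799 -0.0083 d 0.041
6 px [248.  64.] n 162 ztop 0.0200 rect c 0.8706 0.0397 size 0.056 0.014 ang 1.8 | circ 0.8706 0.0403 d 0.057
38 px [342.  90.] n 699 ztop 0.0146 rect c 0.8304 -0.1
[... 613 characters left out ...]
.2909 d 0.039
1537 px [ 83. 209.] n 4278 ztop 0.0384 rect c 0.5191 0.3992 size 0.171 0.118 ang 1.7 | circ 0.5191 0.3984 d 0.202
1602 px [249. 199.] n 416 ztop 0.0204 rect c 0.5504 0.0264 size 0.057 0.057 ang 1.6 | circ 0.5507 0.0271 d 0.059
1638 px [321. 199.] n 195 ztop 0.0149 rect c 0.5555 -0.1364 size 0.012 0.087 ang 1.7 | circ 0.5565 -0.1364 d 0.088
1703 px [351. 243.] n 1143 ztop 0.0618 rect c 0.4605 -0.2037 size 0.049 0.050 ang 0.9 | circ 0.4605 -0.2041 d 0.051
1731 px [183. 252.] n 1893 ztop 0.0610 rect c 0.4291 0.1688 size 0.063 0.064 ang 46.1 | circ 0.4289 0.1683 d 0.066
2115 px [  4. 358.] n 325 ztop 0.0374 rect c 0.1878 0.5507 size 0.007 0.074 ang 89.5 | circ 0.1878 0.5510 d 0.074
```

View pics/top1.png

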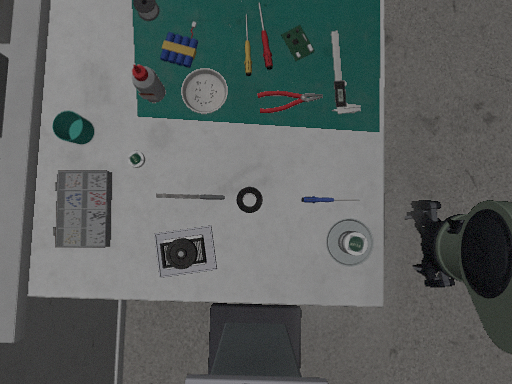

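Both stacks are standing: the wheel on top at (181,253), the tin on top at (354,243). The tape at (249,200) and the driver at (320,200) haven't moved, and the gripper is clear of everything. Handing in.

```bash
python3 -c "
from workcell import job; print(job.job_done())"
```

```text
the job is handed in; nothing more can be done
None
```

Both kits are stacked, centred to about 1 mm by the camera, and standing; the tape roll and screwdriver weren't moved, and I handed the job in at about 36 s of the 134 s allowed.

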